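# Seat the hinge body half and hold the door leaf ready for its pin

### The job

Get a car-door hinge ready for pinning on the bench: first set the forked body half flat and fully home in the T-shaped pocket of the aluminium fixture and let go of it. Then pick up the door leaf, lower its knuckle between the two lugs of the fork, with the leaf level and pointing away from the fork's tongue, so that all three knuckle holes line up and a pin would pass straight through. Finish while still holding the leaf there in the gripper, at most lightly touching the fork; do not let go, and leave the pin, spray can, screwdriver and wrench alone.

Things in the scene. Friction and masses are not known exactly. Their poses are not given: they have to be found in the camera images.
- pocket (a point): Centre of the floor of the T-shaped pocket in the aluminium fixture fixed to the bench; floor 8 mm above the bench, walls 10 mm higher. In its frame (z up), mm: wide part x -30..30, y -28..28; narrow slot for the tongue x -52..-30, y -14..14 (2 mm play all round the body half). Outside of the fixture x -64..42, y -40..40.
- fork_grip (a point): Loose body half (fork), dark steel, 0.6 kg, standing on its base. Grasp point on its centre line, 36 mm above its underside; z up, y along the hinge axis, x away from the tongue. Base x -28..28, y -26..26, 20 high (mm); tongue x -50..-28, y -12..12. Two lugs at y 12..26 and -26..-12, x -13..13, 53 tall: grasp across outer faces (52). Seated, its axes match pocket's, centre over centre.
- fork_hole (a point): Middle of the fork's hinge axis, in the 24 mm gap between the lugs, 40 mm above the body half's underside, 4 mm straight above fork_grip; same axes as fork_grip (y along the holes). Holes 14 mm, lug rounds 26 mm in diameter.
- leaf_grip (a point): Loose door leaf, bright steel, 0.3 kg, lying flat: plate with upright web and a knuckle at one end. Grasp point in the web, 32 mm above the underside; z up, y along the hinge axis, x away from the knuckle. Web 12 mm thick (y), x -30..30, 8 to 50 mm above the underside. Plate y -24..24, x -30..32, top 8 mm above the underside: keep fingertips above it.
- leaf_hole (a point): Middle of the hole in the leaf's knuckle: 50 mm from leaf_grip along -x and 19 mm lower (13 mm above the underside); same axes. Knuckle 20 mm wide (y), 26 mm in diameter, hole 14 mm; a neck 20 mm wide joins it to the plate, which begins 20 mm from the hole axis. With holes in line, the leaf's underside is 7 mm above the top of the fork's base.
- pin_mid (a point): Bystander: steel hinge pin standing on its 24 mm head, shaft 10 mm in diameter, 66 mm tall; point half-way up.
- spray_mid (a point): Bystander: black spray can, 54 mm in diameter, 170 mm tall, standing; point half-way up.
- screwdriver: Bystander: screwdriver lying on the bench; origin under its middle.
- wrench: Bystander: wrench lying on the bench; origin under its middle.
Mind the look-alikes: they are no part of the job. Leave any orange or purple look-alike of the part that bears fork_grip alone.

How it is judged (in metres and radians):
On the way:
1. the body half sits flat and home in the pocket, let go (z of fork_grip in the frame of pocket below 0.038 m and horizontal distance between fork_grip and pocket below 0.004 m and angle between fork_grip's own z axis and vertical below 0.04 rad and angle between the x axis of fork_grip and the x axis of pocket, either way round below 0.1 rad and contact force between the fingers and fork below 0.1 N), for 0.3 s.
At the end, for the whole second after the job is handed in: Body half home in pocket (2 mm height, 4 mm centre, 2 deg flat, 6 deg square), hand off it; leaf gripped and still, hole centre within 4.5 mm of the fork's, axes within 6 deg, level within 7 deg, pointing away from the tongue, pressing the fork under 10 N, off the fixture (z of fork_grip in the frame of pocket below 0.038 m and horizontal distance between fork_grip and pocket below 0.004 m and angle between fork_grip's own z axis and vertical below 0.04 rad and angle between the x axis of fork_grip and the x axis of pocket, either way round below 0.1 rad and distance between leaf_hole and fork_hole below 0.0045 m and angle between the y axis of leaf_hole and the y axis of fork_hole, either way round below 0.1 rad and angle between leaf_hole's own z axis and vertical below 0.12 rad and x of leaf_grip in the frame of fork_hole above 0.03 m and contact force between the fingers and leaf above 2 N and contact force between the arm and fork below 0.5 N and contact force between leaf and fork below 10 N and contact force between leaf and fixture below 0.5 N and linear speed of leaf below 0.02 m/s); the arm keeps its last pose, push and grip.
It fails at once if a bystander (pin, spray can, screwdriver, wrench) is moved more than 20 mm (distance of any of pin_mid, spray_mid, screwdriver, wrench from where it was at the start of the episode above 0.02 m).
It also fails if it takes over 58 s, if anything falls off the work surface, if the arm or the gripper's body presses on something with over 40 N, if the wrist force passes 120 N, or if a joint passes its speed limit or range.

### The arm

A 6-joint arm with a two-finger parallel gripper is mounted at the origin on the work surface. World frame = base frame: x ahead of the robot, y to its left, z up, the work surface at z = 0. Lengths are in mm, angles in degrees, forces in N, time in s.
With the tool pointing down it reaches from about 350 to 850 mm from the base axis. Payload 8.1 kg.
Tool frame: the origin (TCP) lies midway between the tips of the shut fingers; the grasp point (between the pads) lies 19 mm behind it (r.pinch_z is the distance from the TCP to the grasp point, in mm); z points along the fingers, y is the line along which they close (so a half turn about z gives the same grasp; the last joint's range is limited). The gripper opens to 85 mm and grips with 20 to 120 N. Pads are 22 mm wide; open, the fingers measure 114 mm over their backs; the gripper's body (76 mm by 85 mm) begins 54 mm behind the grasp point. The pads swing forward as they close: fully open they stand 13 mm farther back than shut.
Start: joints at [-81.498, 7.471, 85.268, -0, 87.261, -4.893], TCP at [139.026, -583.676, 231.292] pointing down, gripper open.
Joint ranges: [-169.43, 169.43], [-51.17, 129.36], [1.28, 143.12], [-76.62, 256.62], [0, 156.53], [-152.29, 152.29]. Speed limits (degrees/s): [136.94, 136.94, 159.86, 180, 180, 180].

### API

Orientations are given as [roll, pitch, yaw] about the fixed x, y, z axes, in that order (R = Rz(yaw) Ry(pitch) Rx(roll)).
In Python, from bench import sensors, optics, job, r gives the robot as it stands.
- The arm moves only by the tool play_rows, never from a script. Its argument "motion" is a list that holds one entry, the list of rows, each a list of 6 numbers: the shift along the tool's x, y, z in cm, then the turn, a rotation vector about the tool's x, y, z in degrees. In form: [[[x, y, z, ax, ay, az], ...]]. A call has 1 to 5 rows; each row is the pose to reach, as a shift and turn from the pose commanded when the call began, along the tool's axes at that moment; what a row does not reach only later rows make up. A row lasts 1/10 s, in which the tool goes at most 50 mm and 8.59 degrees, less where a joint would pass 70% of its speed; a pose out of reach is approached as far as the arm can. A call with a gripper value outside its range is refused whole. "jaw" is the opening, from 0 (shut) to 1 (fully open), set as the call begins (left out, the last holds). The fingers move at their own pace and stop on an object; "squeeze" is the grip in N (left out, the last holds). Time passes only in rows, so rows that repeat a pose let the fingers close. It gives the time, the measured TCP pose, the force, the opening and the grip force at its end, in the units of the state.
- sensors.sense(): the state, without advancing time (a new reading comes with each control period).
- optics.snapshot(name): name is "scene" or "top" or "wrist"; returns a dict with "pixels" (480x640x3 uint8, red, green, blue), "mtx" (3x3 intrinsics, pixels), "R" (3x3) and "t" (3): a world point X has camera coordinates R X + t; the wrist camera has in their place "T_tool_cam" (4x4, takes a point from camera to tool coordinates, whose origin is the TCP and whose axes are the flange's). Camera axes: x right, y down, z forward; pixel columns grow to the right and rows downward; lengths in mm; the calibration is good to about 2 mm. A picture is of the moment at which its call begins: read the wrist's pose just before it. There is no depth.
- job.hand_in(): hands the job in; it is judged then, once.
The state is a dict: "time": time; "joint_pos": joint angles; "qd": joint speeds; "joint_efforts": joint torques, N m; "tool_pos": TCP position; "tcp_rot": TCP orientation; "ft_force": force on the tool from outside, world axes, zero at the start; "wrist_torque": the same for the moment, N m; "finger_gap": finger opening in mm; "grip_force": force on a finger pad.
Only numpy, scipy, OpenCV 4.12 (cv2) and the standard library are available. Lean on these libraries where they do the work, as an engineer would, in place of code of your own. Each camera call takes 0.05 s, during which the arm holds its last target. There are 200 camera calls.

## Working session

There is one attempt and no reset: what is moved stays moved. The work goes in short steps, Python scripts to look and compute and a tool call to move; the robot and the scene stay as the last step left them, time stands still between calls to the robot, and variables do not carry over. Pictures are saved under pics/ and viewed, at most 10 in all, crops included, and the job is handed in when it is done.

Besides the shell and the picture viewer there is one more tool, called as a command line: name --argument value ..., lists and objects as JSON in quotes. play_rows: Moves the arm, as the interface text tells. Its arguments: {"type":"object","properties":{"motion":{"type":"array","items":{"type":"array","items":{"type":"array","items":{"type":"number"}}}},"jaw":{"type":"number"},"squeeze":{"type":"number"}},"required":["motion"]}

```bash
mkdir -p pics; ls; python3 - <<'E'
from bench import sensors, optics, job, r
import cv2,numpy as np
for n in("scene","top"):
    s=optics.snapshot(n); cv2.imwrite(f"pics/{n}0.png",s["pixels"][...,::-1]); np.savez(f"{n}0.npz",**s)
    print(n,s["mtx"].tolist(),s["R"].tolist(),s["t"].tolist())
print(sensors.sense())
E
```

```text
pics
scene [[545.8859138791039, 0.0, 315.9068360403098], [0.0, 545.8859138791039, 243.36925011486602], [0.0, 0.0, 1.0]] [[0.5431603104474404, 0.8395410270420836, -0.012154878352474913], [0.6261991140456131, -0.4146926932588056, -0.660230747334784], [-0.5593313389424281, 0.35099976363365504, -0.750964459349435]] [-319.6067732107774, -319.80627871278625, 1724.54377139056]
top [[494.931332385795, 0.0, 326.49346174149053], [0.0, 494.931332385795, 239.71723863487347], [0.0, 0.0, 1.0]] [[0.027488197157212464, -0.9994698566186182, 0.017447198279514912], [-0.9877528400128364, -0.0298393464182175, -0.15314679380225268], [0.1535862170366284, -0.013023790388826617, -0.9880494192196491]] [-17.553928584613512, 578.2888050205213, 1379.132517391058]
{'time': 0.1, 'joint_pos': array([-8.14986382e+01,  7.51164049e+00,  8.53256793e+01,  6.49379357e-04,
        8.72583687e+01, -4.89148915e+00]), 'qd': array([-0.07808784, -0.11381478, -0.17629587,  0.00040432, -0.11343767,
       -0.05571774]), 'joint_efforts': array([ 1.84894001e-03, -5.70951998e+01, -5.01942766e+01, -2.58160043e-05,
        8.12412385e-03,  1.15871174e-05]), 'tool_pos': array([ 138.94429005, -583.18194858,  230.31504154]), 'tcp_rot': array([-1.79904715e+02, -8.80546641e-03,  1.33928120e+01]), 'ft_force': array([ 0.17386548, -0.82341765, -0.08726061]), 'wrist_torque': array([-0.01485164,  0.0141335 , -0.00864068]), 'grip_force': 0.0, 'finger_gap': 85.8222088973674}
```

View pics/top0.png

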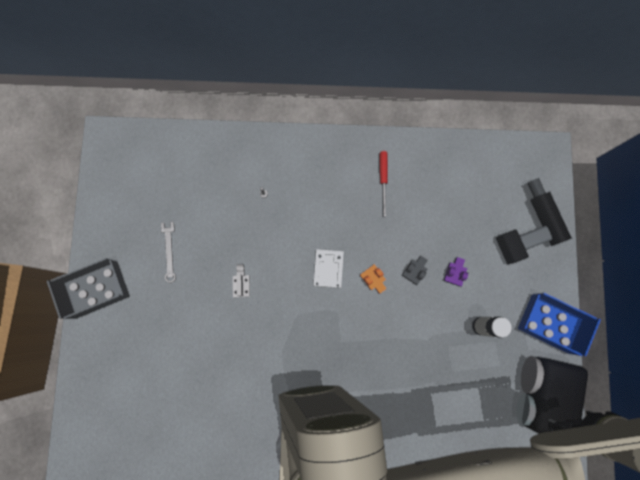

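View pics/scene0.png

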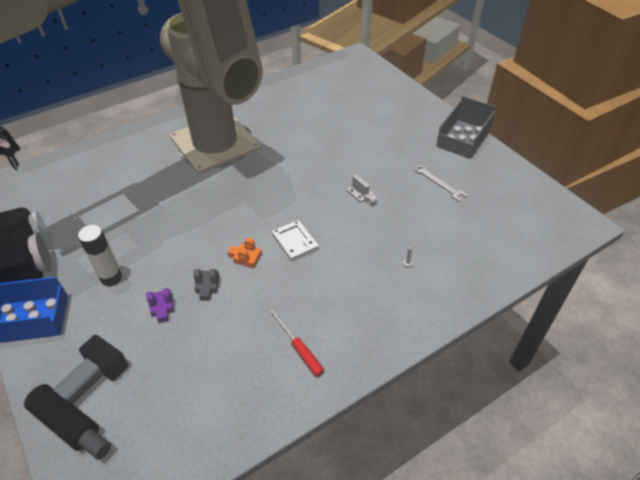

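Candidates for the fork in the top view are orange (375,278), dark grey (416,269) and purple (457,271). The dark steel one at (416,269), which is (205,283) in the scene view, fits the description. The fixture is at (329,268) and the leaf at (241,282) with its knuckle up at (240,268). I'll confirm with one crop.

```bash
cat > h.py <<'E'
import numpy as np,cv2
from scipy.spatial.transform import Rotation as Ro
def cast(K,R,t,uv,z):
    uv=np.atleast_2d(np.asarray(uv,float)); d=np.c_[uv,np.ones(len(uv))]@np.linalg.inv(K).T@R
    c=-R.T@t; return c+d*((z-c[2])/d[:,2])[:,None]
def proj(K,R,t,X):
    x=(np.atleast_2d(X)@R.T+t)@K.T; return x[:,:2]/x[:,2:]
def wristcam(s,st):
    Rt=Ro.from_euler("xyz",st["tcp_rot"],degrees=True).as_matrix(); T=s["T_tool_cam"]
    Rw=Rt@T[:3,:3]; c=Rt@T[:3,3]+st["tool_pos"]; return s["mtx"],Rw.T,-Rw.T@c
def snap(name,fn):
    from bench import sensors,optics
    st=sensors.sense(); s=optics.snapshot(name); cv2.imwrite(fn,s["pixels"][...,::-1])
    K,R,t=wristcam(s,st) if name=="wrist" else (s["mtx"],s["R"],s["t"])
    np.savez(fn.replace("pics/","").replace(".png",".npz"),K=K,R=R,t=t,px=s["pixels"]); return K,R,t,s["pixels"],st
def tool(st,target,ax=None):
    "world target TCP (mm) -> shift in tool axes, cm"
    Rt=Ro.from_euler("xyz",st["tcp_rot"],degrees=True).as_matrix(); return (np.asarray(target)-st["tool_pos"])@Rt/10
E
python3 - <<'E'
from h import *
s=np.load("top0.npz"); 
for n,uv,z in[("fork",(416,269),15),("orange",(375,278),15),("purple",(457,271),15),("fix",(329,268),18),("leaf",(241,286),20),("knuckle",(240,268),20),("pin",(264,193),30),("spray",(501,327),170),("sd",(384,185),5),("wr",(169,252),3)]:
    print(n,cast(s["mtx"],s["R"],s["t"],uv,z)[0].round())
p=s["pixels"][225:325,220:480,::-1]; cv2.imwrite("pics/crop.png",cv2.resize(p,None,fx=3,fy=3,interpolation=cv2.INTER_CUBIC))
from bench import sensors,optics
w=optics.snapshot("wrist"); print(w["T_tool_cam"].round(3).tolist(),w["mtx"].tolist())
E
```

```text
fork [ 505. -265.   15.]
orange [ 475. -145.   15.]
purple [ 502. -385.   15.]
fix [500. -11.  18.]
leaf [440. 241.  20.]
knuckle [492. 247.  20.]
pin [714. 187.  30.]
spray [ 346. -453.  170.]
sd [ 757. -170.    5.]
wr [535. 460.   3.]
[[-0.001, -0.965, -0.26, 65.853], [1.0, -0.0, -0.001, 0.499], [0.0, -0.26, 0.965, -143.379], [0.0, 0.0, 0.0, 1.0]] [[398.5836884057034, 0.0, 319.2534118188591], [0.0, 398.5836884057034, 241.27186029601813], [0.0, 0.0, 1.0]]
```

View pics/crop.png

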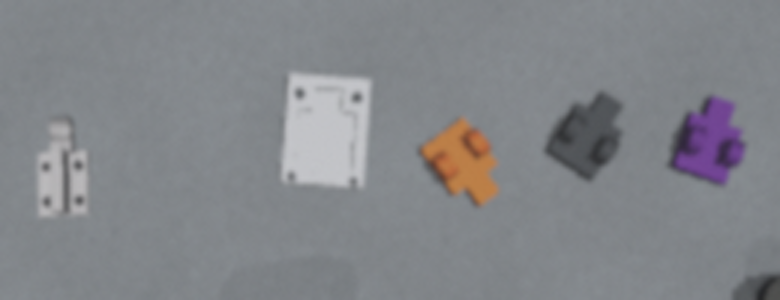

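The crop shows a dark fork at crop (585,138) with its tongue to the upper right. The pocket's slot faces up at (330,90), and the leaf's knuckle is at the top at (62,125). The dark fork is the one to take, so I'll move over it.

play_rows --motion '[[[4.3, -2.2, 0, 0, 0, 0], [8.6, -4.5, 0, 0, 0, 0], [12.9, -6.7, 0, 0, 0, 0], [17.2, -9, 0, 0, 0, 0], [21.5, -11.2, 0, 0, 0, 0]]]' --jaw 1

```text
time: 0.65
tool_pos: [323.2, -423.3, 231.0]
tcp_rot: [-180.0, 0.0, 13.4]
ft_force: [1.0, -0.9, -0.1]
finger_gap: 85.5
grip_force: 0.0
```

play_rows --motion '[[[4.3, -2.2, 0, 0, 0, 8], [8.6, -4.5, 0, 0, 0, 16], [12.9, -6.7, 0, 0, 0, 24], [17.2, -9, 0, 0, 0, 32], [21.5, -11.2, 0, 0, 0, 40]]]'

```text
time: 1.15
tool_pos: [496.5, -273.5, 231.1]
tcp_rot: [180.0, 0.0, -25.8]
ft_force: [0.3, -0.5, -0.3]
finger_gap: 85.1
grip_force: 0.0
```

play_rows --motion '[[[0, 0, 2, 0, 0, 3], [0, 0, 3, 0, 0, 3], [0, 0, 3, 0, 0, 3]]]'

```text
time: 1.45
tool_pos: [493.9, -274.4, 198.7]
tcp_rot: [-180.0, 0.3, -28.4]
ft_force: [-0.4, 0.3, -0.3]
finger_gap: 85.4
grip_force: 0.0
```

```bash
python3 - <<'E'
from h import *
from bench import r
K,R,t,p,st=snap("wrist","pics/w1.png"); print(r.pinch_z,st["tool_pos"],st["tcp_rot"],st["time"])
E
```

```text
18.700000000000003 [ 493.85082273 -274.36896772  198.67507318] [-179.99080053    0.27158375  -28.37466092] 1.45
```

View pics/w1.png

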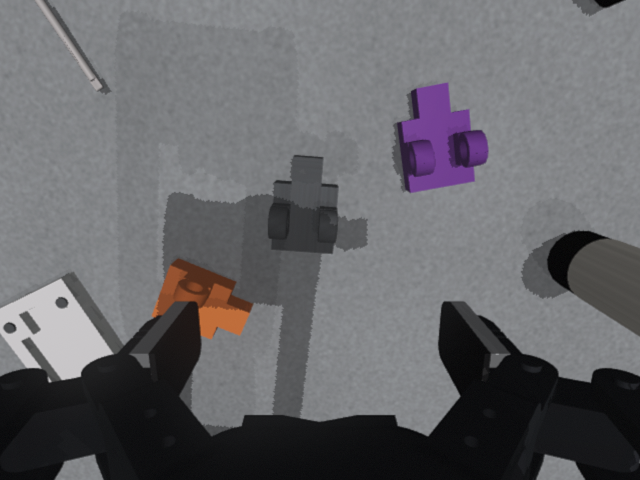

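The fork is at about (303,225) in the wrist view, with its tongue up. It is nearly aligned with the tool but lies in shadow. I'll threshold it and take the edges.

```bash
python3 - <<'E'
from h import *
d=np.load("w1.npz"); g=cv2.GaussianBlur(d["px"],(3,3),0).max(2)
for rr in(162,174,195,245): print(rr,g[rr,258:350:2].tolist())
for c in(286,306,322): print(c,g[146:262:2,c].tolist())
E
```

```text
162 [132, 129, 126, 127, 128, 129, 126, 126, 132, 132, 131, 130, 131, 133, 134, 130, 109, 86, 83, 82, 82, 82, 82, 82, 82, 82, 82, 82, 82, 81, 81, 82, 97, 125, 125, 122, 123, 122, 123, 126, 126, 123, 121, 122, 127, 127]
174 [125, 128, 129, 128, 129, 129, 127, 128, 128, 126, 127, 130, 127, 122, 124, 127, 113, 84, 83, 82, 82, 83, 82, 83, 82, 82, 82, 82, 82, 81, 81, 84, 111, 120, 119, 121, 123, 125, 126, 128, 129, 126, 127, 132, 133, 133]
195 [101, 97, 89, 93, 86, 90, 99, 109, 86, 78, 81, 80, 79, 79, 78, 79, 83, 86, 85, 86, 86, 86, 86, 84, 86, 85, 84, 85, 85, 85, 83, 84, 87, 87, 86, 83, 86, 86, 84, 87, 122, 138, 137, 135, 132, 132]
245 [83, 85, 85, 86, 85, 84, 79, 57, 54, 53, 52, 52, 53, 56, 57, 57, 58, 58, 59, 58, 58, 58, 58, 57, 57, 57, 58, 57, 57, 57, 59, 58, 59, 57, 58, 58, 58, 66, 107, 101, 91, 89, 91, 93, 94, 91]
286 [129, 132, 129, 126, 129, 128, 128, 132, 134, 131, 123, 124, 127, 127, 124, 124, 125, 99, 45, 72, 79, 79, 78, 79, 78, 78, 75, 61, 52, 40, 40, 39, 41, 43, 43, 43, 43, 43, 44, 43, 42, 40, 38, 37, 38, 42, 48, 55, 57, 57, 57, 56, 71, 91, 89, 89, 90, 91]
306 [129, 131, 131, 129, 123, 70, 76, 82, 82, 82, 81, 81, 82, 82, 82, 82, 82, 83, 82, 85, 86, 86, 86, 86, 86, 86, 86, 86, 85, 85, 78, 62, 59, 59, 58, 59, 59, 58, 58, 58, 57, 57, 57, 57, 57, 57, 57, 57, 57, 57, 57, 56, 59, 82, 92, 90, 92, 92]
322 [127, 130, 130, 127, 126, 110, 79, 93, 97, 97, 101, 101, 103, 103, 111, 119, 120, 118, 107, 59, 67, 88, 88, 88, 87, 87, 87, 85, 81, 79, 52, 43, 49, 50, 48, 51, 54, 56, 58, 60, 61, 59, 57, 55, 54, 53, 52, 47, 51, 59, 58, 58, 58, 69, 119, 131, 135, 127]
```

```bash
python3 - <<'E'
from h import *
d=np.load("w1.npz"); c=lambda uv,z=20:cast(d["K"],d["R"],d["t"],uv,z)[:,:2]
L=c([(274.5,195),(271.5,245)]);Rr=c([(337.5,195),(333,245)]);B=c([(286,250.3),(322,252.8)]);T=c([(286,183.5),(322,186.5)])
ang=lambda v:np.degrees(np.arctan2(v[1],v[0]))
print("x-axis ang",ang(L[1]-L[0]),ang(Rr[1]-Rr[0]),"y-axis ang",ang(B[0]-B[1])*1,ang(T[0]-T[1]))
a=np.radians(np.mean([ang(L[1]-L[0]),ang(Rr[1]-Rr[0]),ang(B[1]-B[0])+90,ang(T[1]-T[0])+90])) 
ex=np.array([np.cos(a),np.sin(a)]);ey=np.array([-ex[1],ex[0]])
print(np.degrees(a),"x",(B@ex),(T@ex),"y",L@ey,Rr@ey)
ctr=ex*((B@ex).mean()+(T@ex).mean())/2+ey*((L@ey).mean()+(Rr@ey).mean())/2; print("ctr",ctr)
E
```

```text
x-axis ang 146.48256482442736 147.17075479505206 y-axis ang 57.45172579357473 56.8396591651885
56.98617614456066 x [64.37776422 33.965336  ] [67.65101701 38.56186779] y [-577.87237157 -535.5215183 ] [-581.98406158 -539.67708358]
ctr [ 496.40792095 -261.55556018]
```

```bash
python3 - <<'E'
from h import *
d=np.load("w1.npz"); c=lambda uv,z=20:cast(d["K"],d["R"],d["t"],uv,z)[:,:2]
L=c([(274.5,195),(271.5,245)]);Rr=c([(337.5,195),(333,245)]);B=c([(286,250.3),(322,252.8)]);T=c([(286,183.5),(322,186.5)])
a=np.radians(147.0);ex=np.array([np.cos(a),np.sin(a)]);ey=np.array([-ex[1],ex[0]])
print("x",(B@ex),(T@ex),"y",L@ey,Rr@ey)
ctr=ex*((B@ex).mean()+(T@ex).mean())/2+ey*((L@ey).mean()+(Rr@ey).mean())/2; print("ctr",ctr)
from bench import sensors
st=sensors.sense(); print(tool(st,[*ctr,60]),tool(st,[*ctr,17]))
E
```

```text
x [-531.88041171 -532.12019184] [-587.9316358  -587.85023037] y [-76.2693822 -76.6518601] [-25.32085601 -25.19477088]
ctr [ 497.30982402 -262.31411208]
[-0.29308219 -1.27280669 14.00756849] [-0.28085389 -1.27263316 18.3075511 ]
```

Base measures 56 × 51 mm, as expected. Centre is (497,-262) and yaw of x is 147°. Descending in stages.

play_rows --motion '[[[-0.3, -1.3, 3, 0, 0, 4], [-0.3, -1.3, 7, 0, 0, 4], [-0.3, -1.3, 10.5, 0, 0, 4], [-0.3, -1.3, 10.5, 0, 0, 4], [-0.3, -1.3, 10.5, 0, 0, 4]]]'

```text
time: 2.0
tool_pos: [498.5, -263.0, 97.2]
tcp_rot: [180.0, 0.0, -32.5]
ft_force: [-0.1, 0.8, 0.2]
finger_gap: 85.1
grip_force: 0.0
```

```bash
python3 - <<'E'
from h import *
from bench import sensors
st=sensors.sense();print(st["tool_pos"],st["tcp_rot"],tool(st,[497.3,-262.3,20]))
E
```

```text
[ 498.5110645  -262.96337811   97.18641588] [ 1.79998679e+02  3.17723685e-02 -3.25327422e+01] [-0.13349793  0.00902248  7.71871701]
```

play_rows --motion '[[[-0.1, 0, 3, 0, 0, 0.5], [-0.1, 0, 6, 0, 0, 0.5], [-0.1, 0, 8.2, 0, 0, 0.5], [-0.1, 0, 8.2, 0, 0, 0.5], [-0.1, 0, 8.2, 0, 0, 0.5]]]'

```text
time: 2.5
tool_pos: [499.5, -262.9, 17.0]
tcp_rot: [180.0, -0.2, -33.0]
ft_force: [0.1, -0.5, -0.2]
finger_gap: 85.5
grip_force: 0.0
```

play_rows --motion '[[[0, 0, 0, 0, 0, 0], [0, 0, 0, 0, 0, 0], [0, 0, 0, 0, 0, 0], [0, 0, 0, 0, 0, 0], [0, 0, 0, 0, 0, 0]]]' --jaw 0 --squeeze 60

```text
time: 3.0
tool_pos: [499.5, -262.7, 16.6]
tcp_rot: [180.0, -0.2, -33.0]
ft_force: [-1.4, 0.1, 7.2]
finger_gap: 51.5
grip_force: 64.5
```

play_rows --motion '[[[0, 0, 0, 0, 0, 0], [0, 0, 0, 0, 0, 0], [0, 0, 0, 0, 0, 0]]]'

```text
time: 3.3
tool_pos: [499.5, -262.7, 16.6]
tcp_rot: [180.0, -0.2, -33.0]
ft_force: [-1.1, -0.5, 7.2]
finger_gap: 51.4
grip_force: 64.5
```

play_rows --motion '[[[0, 0, -1, 0, 0, 0], [0, 0, -4, 0, 0, 0], [0, 0, -8, 0, 0, 0], [0, 0, -12, 0, 0, 0], [0, 0, -14, 0, 0, 0]]]'

```text
time: 3.8
tool_pos: [499.1, -262.1, 158.5]
tcp_rot: [-180.0, -0.2, -33.0]
ft_force: [1.3, -1.0, -6.5]
finger_gap: 51.0
grip_force: 65.5
```

play_rows --motion '[[[-3.5, -2.5, 0, 0, 0, -5], [-7, -5, 0, 0, 0, -11], [-10.5, -7.5, 0, 0, 0, -17], [-14, -10, 0, 0, 0, -23], [-17.5, -12.5, 0, 0, 0, -28]]]'

```text
time: 4.3
tool_pos: [417.7, -59.8, 153.8]
tcp_rot: [-180.0, 0.1, -4.8]
ft_force: [1.2, 0.4, -7.3]
finger_gap: 51.2
grip_force: 65.3
```

play_rows --motion '[[[-2, -4.5, 0, 0, 0, -5], [-2, -5, 0, 0, 0, -5], [-2, -5, 0, 0, 0, -5], [-2, -5, 0, 0, 0, -5]]]'

```text
time: 4.7
tool_pos: [403.8, -10.3, 154.4]
tcp_rot: [180.0, 0.0, 0.0]
ft_force: [0.9, -0.1, -7.4]
finger_gap: 51.1
grip_force: 66.4
```

```bash
python3 - <<'E'
from h import *
K,R,t,p,st=snap("wrist","pics/w2.png"); print(st["tool_pos"],st["tcp_rot"],st["time"],st["finger_gap"],st["ft_force"])
E
```

```text
[403.79175842 -10.29512993 154.36989442] [1.79971881e+02 4.20649490e-03 9.50962235e-03] 4.7 51.064775056337005 [ 0.85246061 -0.0605269  -7.40763047]
```

View pics/w2.png

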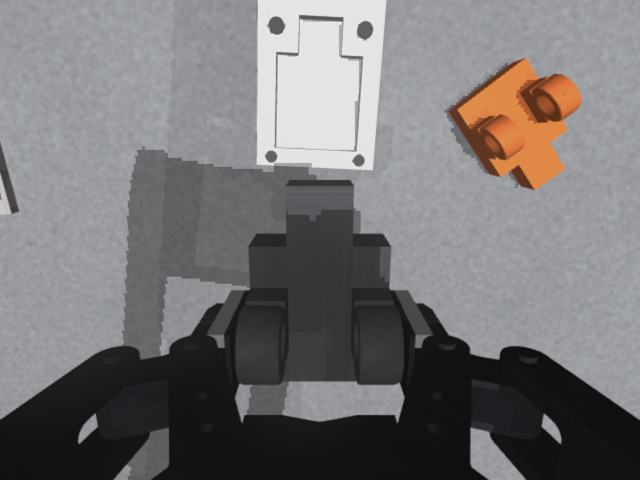

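The view shows the pocket at about (319,90), with its slot up and its floor at rows 54 to 150. The held fork's tongue tip is at rows 181 to 209 and the base shoulder at rows 235 to 246. I'll extract lines to measure the pocket and check the held fork's pitch.

```bash
python3 - <<'E'
from h import *
d=np.load("w2.npz"); g=cv2.cvtColor(d["px"],cv2.COLOR_RGB2GRAY)
L=cv2.createLineSegmentDetector().detect(g)[0][:,0]
L=L[np.hypot(L[:,0]-L[:,2],L[:,1]-L[:,3])>14]
m=L[:,[0,2]].mean(1),L[:,[1,3]].mean(1)
for a in L[(m[0]>240)&(m[0]<400)&(m[1]<300)].round(1): print(a.tolist())
print(g[170:290:2,320].tolist()); print(g[226:256,270].tolist())
E
```

```text
[299.29998779296875, 14.399999618530273, 341.79998779296875, 16.600000381469727]
[340.6000061035156, 54.5, 361.79998779296875, 55.5]
[341.8999938964844, 21.0, 299.3999938964844, 19.399999618530273]
[295.70001220703125, 55.79999923706055, 276.8999938964844, 54.20000076293945]
[276.79998779296875, 50.900001525878906, 296.79998779296875, 52.400001525878906]
[343.3999938964844, 18.100000381469727, 341.29998779296875, 51.900001525878906]
[296.3999938964844, 49.400001525878906, 298.1000061035156, 15.600000381469727]
[351.8999938964844, 233.3000030517578, 380.6000061035156, 232.89999389648438]
[360.6000061035156, 59.79999923706055, 340.70001220703125, 57.79999923706055]
[289.3999938964844, 179.3000030517578, 349.3999938964844, 179.39999389648438]
[388.1000061035156, 289.79998779296875, 406.8999938964844, 289.5]
[273.5, 145.6999969482422, 275.1000061035156, 51.900001525878906]
[381.0, 231.1999969482422, 391.0, 246.1999969482422]
[300.1000061035156, 20.600000381469727, 298.79998779296875, 55.599998474121094]
[231.8000030517578, 289.3999938964844, 249.39999389648438, 290.0]
[363.0, 55.5, 356.5
[... 1622 characters left out ...]
21.8999938964844, 209.0, 350.6000061035156, 208.89999389648438]
[379.79998779296875, 248.10000610351562, 378.5, 274.3999938964844]
[284.3999938964844, 246.1999969482422, 250.60000610351562, 246.1999969482422]
[351.8999938964844, 287.3999938964844, 385.6000061035156, 287.5]
[251.89999389648438, 287.5, 285.6000061035156, 287.5]
[146, 148, 146, 141, 142, 63, 53, 51, 83, 92, 95, 94, 92, 92, 93, 92, 92, 89, 89, 88, 84, 84, 79, 61, 60, 59, 60, 59, 61, 59, 59, 59, 59, 59, 58, 57, 57, 57, 56, 57, 57, 56, 57, 56, 57, 57, 56, 56, 56, 55, 55, 55, 54, 54, 56, 54, 54, 54, 54, 53]
[104, 103, 103, 103, 103, 103, 99, 78, 43, 37, 38, 39, 38, 40, 39, 38, 38, 39, 39, 38, 44, 57, 57, 57, 57, 57, 57, 57, 57, 57]
```

```bash
cat > m.py <<'E'
from h import *
d=np.load("w2.npz"); K,R,t=d["K"],d["R"],d["t"]
c=lambda uv,z=18.:cast(K,R,t,uv,z)[:,:2]
S={"left":[(257.2,.6),(256.2,163.1)],"right":[(385.8,.5),(372.3,168.2)],"bot":[(311.9,166.8),(370.7,169.7)],"inL":[(275.1,51.9),(273.5,145.7)],"inR":[(363,55.5),(356.5,149.4)],"inB":[(274.4,148.1),(354.4,151.6)],"step":[(276.8,50.9),(296.8,52.4)],"step2":[(340.6,54.5),(361.8,55.5)],"end":[(299.3,14.4),(341.8,16.6)],"slL":[(298.1,15.6),(296.4,49.4)],"slR":[(343.4,18.1),(341.3,51.9)]}
P={k:c(v) for k,v in S.items()}
for k,v in P.items():
    e=v[1]-v[0]; print(k,np.degrees(np.arctan2(e[1],e[0])).round(2),end=" ")
a=np.radians(177.9)
import sys
if len(sys.argv)>1:a=np.radians(float(sys.argv[1]))
ex=np.array([np.cos(a),np.sin(a)]);ey=np.array([-ex[1],ex[0]])
X={k:(P[k]@ex).mean() for k in("bot","inB","step","step2","end")};Y={k:(P[k]@ey).mean() for k in("left","right","inL","inR","slL","slR")}
print("\nx0 est",X["bot"]-42,X["inB"]-30,X["step"]+30,X["step2"]+30,X["end"]+52)
print("y0",(Y["left"]+Y["right"])/2,(Y["inL"]+Y["inR"])/2,(Y["slL"]+Y["slR"])/2,"w",Y["right"]-Y["left"],Y["inR"]-Y["inL"],Y["slR"]-Y["slL"])
x0=np.mean([X["bot"]-42,X["inB"]-30,X["step"]+30,X["step2"]+30,X["end"]+52]); y0=np.mean([(Y["left"]+Y["right"])/2,(Y["inL"]+Y["inR"])/2,(Y["slL"]+Y["slR"])/2])
print("pocket",x0*ex+y0*ey)
O=np.array([(-50,-12,-16),(-50,12,-16),(-28,-26,-16),(-28,26,-16),(-28,-26,-36),(-28,26,-36),(-50,-12,-36),(-50,12,-36)],float)
I=np.array([(286.7,185.5),(352.9,185.5),(247.6,246.2),(390.7,246.2),(256.5,233),(382.2,233),(288,179.4),(351,179.4)],float)
ok,rv,tv=cv2.solvePnP(O,I,K,None); Rf=R.T@cv2.Rodrigues(rv)[0]; pf=R.T@(tv[:,0]-t)
pr=cv2.projectPoints(O,rv,tv,K,None)[0][:,0]; print("fork",pf,"R",Rf.round(3).tolist(),"res",(pr-I).round(1).tolist())
E
python3 m.py
```

```text
left 177.26 right 177.3 bot -92.8 inL 177.26 inR 177.31 inB -92.46 step -93.96 step2 -92.5 end -92.68 slL 175.99 slR 176.93 
x0 est -489.27973788765917 -489.0289111490206 -490.05651841201643 -489.5812474053798 -489.7546082148058
y0 -8.587529609219082 -8.74621896569835 -8.398338803942961 w 80.33882402603435 56.75960633213318 28.781437508077776
pocket [489.52573274  -9.36696681]
fork [402.27031374 -10.73682731 174.15095011] R [[-1.0, -0.002, 0.002], [0.002, -1.0, -0.003], [0.002, -0.003, 1.0]] res [[-1.4, 0.0], [1.0, 0.1], [0.4, -0.2], [0.1, 0.0], [-0.2, -0.1], [0.1, 0.1], [1.3, -0.1], [-1.4, 0.0]]
```

```bash
python3 m.py 177.25 | tail -4
```

```text
x0 est -489.3598435927249 -488.89246683683285 -489.69105862765116 -489.68744390244615 -489.6254920169588
y0 -14.250886151329066 -14.305401426123764 -14.42389234273421 w 80.31994460382171 56.75865182889484 28.78415039110248
pocket [489.57497184  -9.17272772]
fork [402.27031374 -10.73682731 174.15095011] R [[-1.0, -0.002, 0.002], [0.002, -1.0, -0.003], [0.002, -0.003, 1.0]] res [[-1.4, 0.0], [1.0, 0.1], [0.4, -0.2], [0.1, 0.0], [-0.2, -0.1], [0.1, 0.1], [1.3, -0.1], [-1.4, 0.0]]
```

play_rows --motion '[[[4.5, -0.1, 2, 0, 0, 1.5], [8.7, -0.15, 5, 0, 0, 2.6], [8.7, -0.15, 9, 0, 0, 2.6], [8.7, -0.15, 10.8, 0, 0, 2.6], [8.7, -0.15, 10.8, 0, 0, 2.6]]]'

```text
time: 5.25
tool_pos: [487.5, -9.4, 41.9]
tcp_rot: [-180.0, 0.5, -2.7]
ft_force: [0.1, -0.1, -6.4]
finger_gap: 51.0
grip_force: 66.1
```

play_rows --motion '[[[0, 0, 0, 0, 0, 0], [0, 0, 0, 0, 0, 0]]]'

```text
time: 5.45
tool_pos: [492.5, -9.3, 48.3]
tcp_rot: [180.0, -0.2, -2.7]
ft_force: [0.6, -1.0, -5.9]
finger_gap: 50.9
grip_force: 66.2
```

```bash
python3 - <<'E'
from h import *
from bench import sensors
st=sensors.sense();print(st["tool_pos"],st["tcp_rot"],tool(st,[491.1,-8.75,24.6]))
E
```

```text
[492.50592745  -9.25022275  48.30739382] [179.98286218  -0.18560774  -2.65351538] [-0.150437   -0.04416872  2.37025138]
```

play_rows --motion '[[[-0.1, -0.05, 0.5, 0, 0, 0], [-0.1, -0.05, 1, 0, 0, 0], [-0.1, -0.05, 1, 0, 0, 0], [-0.1, -0.05, 1, 0, 0, 0], [-0.1, -0.05, 1, 0, 0, 0]]]'

```text
time: 5.95
tool_pos: [490.0, -7.8, 36.5]
tcp_rot: [180.0, -0.0, -2.6]
ft_force: [-0.4, 0.4, -6.7]
finger_gap: 51.0
grip_force: 66.4
```

```bash
python3 - <<'E'
from h import *
K,R,t,p,st=snap("wrist","pics/w3.png")
print(st["tool_pos"],st["tcp_rot"],tool(st,[491.1,-8.75,24.6]))
E
```

```text
[489.98675196  -7.84534348  36.50969384] [ 1.79997729e+02 -1.63874450e-02 -2.58161642e+00] [0.11494597 0.08531228 1.19100569]
```

View pics/w3.png

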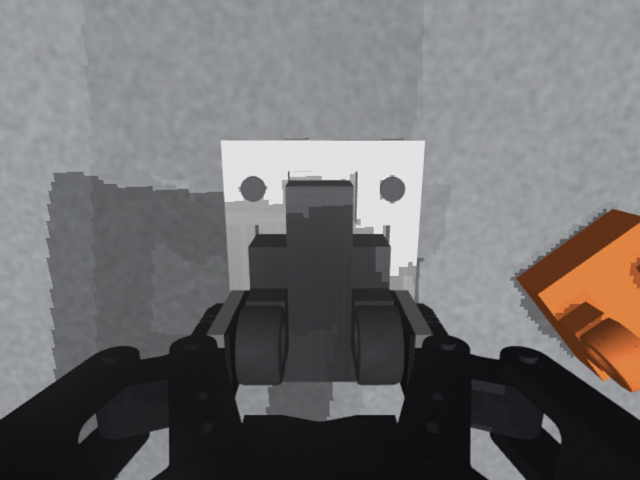

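The fork is poised over the pocket, with the slot at columns 289 to 357 and the tongue at 286 to 353. It needs about 1 mm along tool +x and +y, then lowering.

play_rows --motion '[[[0.1, 0.1, 0, 0, 0, 0], [0.1, 0.1, 0, 0, 0, 0], [0.1, 0.1, 0.1, 0, 0, 0], [0.1, 0.1, 0.2, 0, 0, 0], [0.1, 0.1, 0.2, 0, 0, 0]]]'

```text
time: 6.5
tool_pos: [490.6, -8.9, 34.0]
tcp_rot: [-180.0, 0.0, -2.6]
ft_force: [0.2, 0.3, -7.1]
finger_gap: 51.0
grip_force: 66.4
```

play_rows --motion '[[[0, 0, 0.1, 0, 0, 0], [0, 0, 0.2, 0, 0, 0], [0, 0, 0.3, 0, 0, 0], [0, 0, 0.4, 0, 0, 0], [0, 0, 0.4, 0, 0, 0]]]'

```text
time: 7.0
tool_pos: [490.7, -8.9, 30.1]
tcp_rot: [-180.0, 0.0, -2.6]
ft_force: [-0.5, -0.0, -6.9]
finger_gap: 51.1
grip_force: 66.4
```

play_rows --motion '[[[0, 0, 0.1, 0, 0, 0], [0, 0, 0.2, 0, 0, 0], [0, 0, 0.3, 0, 0, 0], [0, 0, 0.4, 0, 0, 0], [0, 0, 0.5, 0, 0, 0]]]'

```text
time: 7.5
tool_pos: [490.8, -8.9, 25.2]
tcp_rot: [180.0, 0.0, -2.6]
ft_force: [-0.3, -0.7, -6.6]
finger_gap: 51.2
grip_force: 66.4
```

play_rows --motion '[[[0, 0, 0.05, 0, 0, 0], [0, 0, 0.1, 0, 0, 0], [0, 0, 0.1, 0, 0, 0]]]'

```text
time: 7.8
tool_pos: [490.9, -8.9, 24.8]
tcp_rot: [180.0, -0.0, -2.6]
ft_force: [-2.9, 0.1, -1.4]
finger_gap: 51.2
grip_force: 67.3
```

Floor contact is felt, so I'll release the fork and rise.

play_rows --motion '[[[0, 0, 0, 0, 0, 0], [0, 0, 0, 0, 0, 0], [0, 0, 0, 0, 0, 0], [0, 0, 0, 0, 0, 0], [0, 0, 0, 0, 0, 0]]]' --jaw 1

```text
time: 8.3
tool_pos: [491.1, -9.0, 24.5]
tcp_rot: [180.0, -0.0, -2.6]
ft_force: [-0.4, 1.0, -0.9]
finger_gap: 85.7
grip_force: 0.0
```

play_rows --motion '[[[0, 0, -2, 0, 0, 0], [0, 0, -5, 0, 0, 0], [0, 0, -8, 0, 0, 0], [-4, 0, -12, 0, 0, 0], [-8, 0, -13, 0, 0, 0]]]'

```text
time: 8.8
tool_pos: [412.5, -5.6, 157.7]
tcp_rot: [180.0, -0.3, -2.6]
ft_force: [0.4, -0.2, 2.0]
finger_gap: 85.1
grip_force: 0.0
```

play_rows --motion '[[[0, 0, 0, 0, 0, 0], [0, 0, 0, 0, 0, 0], [0, 0, 0, 0, 0, 0], [0, 0, 0, 0, 0, 0]]]'

```text
time: 9.2
tool_pos: [411.1, -5.3, 153.4]
tcp_rot: [-180.0, 0.1, -2.6]
ft_force: [0.3, -1.0, -0.4]
finger_gap: 85.4
grip_force: 0.0
```

```bash
python3 - <<'E'
from h import *
K,R,t,p,st=snap("wrist","pics/w4.png")
print(st["tool_pos"],st["tcp_rot"])
E
```

```text
[411.11845657  -5.33900644 153.40158645] [-1.79988549e+02  1.13741526e-01 -2.59293028e+00]
```

View pics/w4.png

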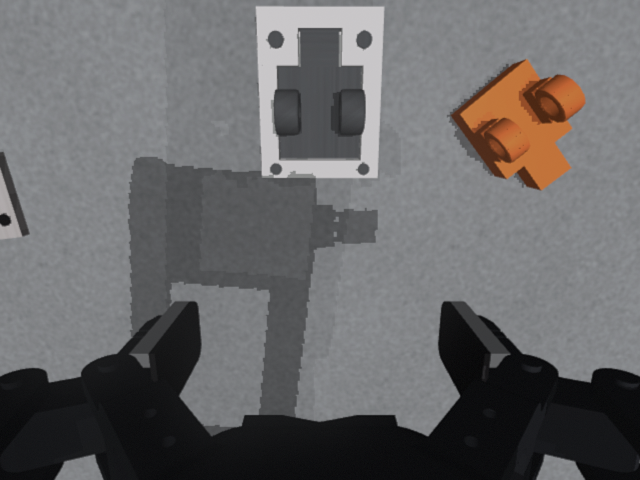

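The fork sits in the pocket, at columns 277 to 362 and rows 28 to 158, with the hand off it. I'll measure its seated position.

```bash
python3 - <<'E'
from h import *
d=np.load("w4.npz"); g=cv2.cvtColor(d["px"],cv2.COLOR_RGB2GRAY)
L=cv2.createLineSegmentDetector().detect(g)[0][:,0]
L=L[np.hypot(L[:,0]-L[:,2],L[:,1]-L[:,3])>10]
m=L[:,[0,2]].mean(1),L[:,[1,3]].mean(1)
a=np.radians(177.3);ex=np.array([np.cos(a),np.sin(a)]);ey=np.array([-ex[1],ex[0]])
for q in L[(m[0]>250)&(m[0]<390)&(m[1]<185)]:
    o=[]
    for z in(18,28,61): 
        w=cast(d["K"],d["R"],d["t"],[q[:2],q[2:]],z)[:,:2].mean(0); o+=[(w@ex).round(1),(w@ey).round(1)]
    print("H" if abs(q[0]-q[2])>abs(q[1]-q[3]) else "V",q.round(0).tolist(),*o)
E
```

```text
V [271.0, 121.0, 277.0, 66.0] -502.0 -43.6 -501.1 -42.5 -498.2 -38.9
V [366.0, 101.0, 359.0, 158.0] -479.2 15.4 -479.1 14.3 -478.9 10.9
V [362.0, 66.0, 364.0, 100.0] -508.8 14.7 -507.6 13.6 -503.9 10.3
V [278.0, 158.0, 278.0, 137.0] -467.5 -41.9 -467.8 -40.9 -469.0 -37.6
H [298.0, 27.0, 341.0, 27.0] -541.6 -13.9 -539.3 -13.8 -531.7 -13.8
V [356.0, 44.0, 356.0, 34.0] -534.6 9.5 -532.6 8.7 -525.8 5.9
H [262.0, 177.0, 313.0, 175.0] -448.0 -35.9 -449.1 -35.1 -452.5 -32.5
V [255.0, 7.0, 261.0, 177.0] -500.4 -53.9 -499.5 -52.5 -496.8 -47.7
V [298.0, 64.0, 298.0, 28.0] -530.5 -27.5 -528.5 -27.0 -522.2 -25.3
H [277.0, 65.0, 299.0, 65.0] -519.4 -34.0 -517.9 -33.3 -512.9 -30.9
H [339.0, 65.0, 362.0, 65.0] -519.5 6.4 -518.0 5.7 -513.0 3.3
V [341.0, 28.0, 340.0, 64.0] -530.5 -0.5 -528.6 -1.0 -522.3 -2.6
H [359.0, 159.0, 279.0, 159.0] -459.8 -13.7 -460.5 -13.7 -462.5 -13.7
V [377.0, 176.0, 384.0, 7.0] -500.9 26.3 -500.0 24.9 -497.2 20.1
H [384.0, 6.0, 257.0, 6.0] -553.7 -13.1 -551.0 -13.1 -541.9 -13.2
H [318.0, 177.0, 376.0, 177.0] -447.3 5.4 -448.4 4.7 -451.9 2.4
V [300.0, 93.0, 301.0, 132.0] -490.1 -26.3 -489.6 -25.9 -488.1 -24.4
H [358.0, 135.0, 338.0, 136.0] -475.5 5.7 -475.5 5.0 -475.8 2.7
H [342.0, 88.0, 359.0, 88.0] -505.4 6.7 -504.4 6.0 -501.0 3.6
H [298.0, 134.0, 281.0, 136.0] -475.7 -34.0 -475.8 -33.3 -475.9 -30.9
V [341.0, 93.0, 341.0, 129.0] -490.9 0.7 -490.4 0.1 -488.8 -1.6
V [330.0, 128.0, 330.0, 107.0] -487.0 -6.6 -486.7 -6.8 -485.5 -7.7
H [279.0, 89.0, 297.0, 89.0] -505.1 -34.3 -504.1 -33.6 -500.8 -31.1
V [297.0, 128.0, 296.0, 94.0] -490.9 -28.8 -490.4 -28.3 -488.8 -26.5
```

The fork's centre is at (489.4,-9.1), which agrees with the pocket and with the release pose, so it is home. Now to the leaf.

play_rows --motion '[[[0, -4.9, -1, 0, 0, -1], [0, -9.8, -2, 0, 0, -2.6], [0.3, -14.7, -3.5, 0, 0, -2.6], [0.3, -19.6, -3.5, 0, 0, -2.6], [0.3, -24.5, -3.5, 0, 0, -2.6]]]'

```text
time: 9.75
tool_pos: [425.4, 241.7, 189.0]
tcp_rot: [180.0, 0.0, 0.0]
ft_force: [0.6, -1.3, -0.8]
finger_gap: 85.1
grip_force: 0.0
```

play_rows --motion '[[[0, 0, 0, 0, 0, 0], [0, 0, 0, 0, 0, 0], [0, 0, 0, 0, 0, 0], [0, 0, 0, 0, 0, 0]]]'

```text
time: 10.15
tool_pos: [425.2, 238.1, 188.8]
tcp_rot: [180.0, 0.0, -0.1]
ft_force: [0.0, -0.5, -0.1]
finger_gap: 85.3
grip_force: 0.0
```

```bash
python3 - <<'E'
from h import *
K,R,t,p,st=snap("wrist","pics/w5.png")
print(st["tool_pos"],st["tcp_rot"])
E
```

```text
[425.16673844 238.13497929 188.84691791] [ 1.79964688e+02  4.74375217e-02 -8.77863185e-02]
```

View pics/w5.png

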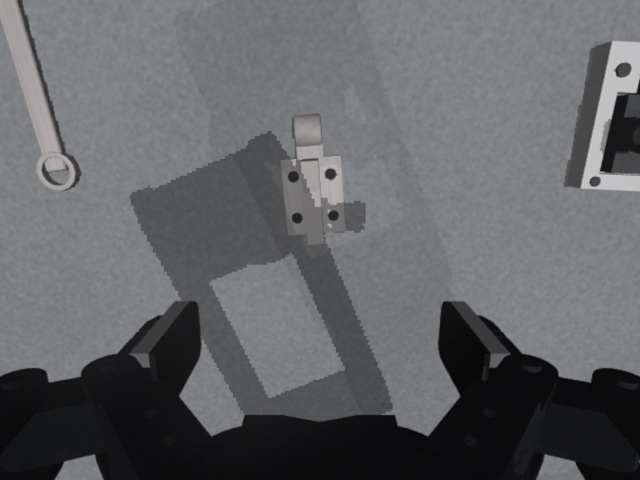

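The leaf is at about (314,195), with the plate at columns 281 to 345 and the knuckle at (307,129). I'll take line measurements.

```bash
python3 - <<'E'
from h import *
d=np.load("w5.npz"); g=cv2.cvtColor(d["px"],cv2.COLOR_RGB2GRAY)
L=cv2.createLineSegmentDetector().detect(g)[0][:,0]
L=L[np.hypot(L[:,0]-L[:,2],L[:,1]-L[:,3])>10]
m=L[:,[0,2]].mean(1),L[:,[1,3]].mean(1)
for q in L[(m[0]>275)&(m[0]<352)&(m[1]<250)&(m[1]>105)]:
    o=[]
    for z in(8,26,50): 
        w=cast(d["K"],d["R"],d["t"],[q[:2],q[2:]],z)[:,:2]; e=w[1]-w[0]; o+=[*w.mean(0).round(1)]
    print(q.round(1).tolist(),"ang",(np.degrees(np.arctan2(e[1],e[0]))%180).round(1),*o)
_,mk=cv2.threshold(g,70,255,cv2.THRESH_BINARY_INV)
n,_,s,c=cv2.connectedComponentsWithStats(mk[150:240,280:350])
for i in range(1,n):
    if 40<s[i,4]<200: print("hole",c[i]+[280,150],s[i,4],cast(d["K"],d["R"],d["t"],c[i]+[280,150],8)[0])
E
```

```text
[296.79998779296875, 159.10000610351562, 317.0, 156.8000030517578] ang 96.1 472.3 247.5 473.4 246.9 474.8 246.2
[316.79998779296875, 160.1999969482422, 300.70001220703125, 161.39999389648438] ang 94.0 470.1 246.0 471.2 245.6 472.8 244.9
[293.3999938964844, 118.0999984741211, 295.29998779296875, 141.89999389648438] ang 3.7 493.7 257.1 493.6 256.0 493.4 254.6
[296.1000061035156, 148.10000610351562, 297.1000061035156, 158.10000610351562] ang 4.3 476.1 255.6 477.0 254.6 478.1 253.3
[318.6000061035156, 159.3000030517578, 321.20001220703125, 194.39999389648438] ang 4.2 457.2 237.1 459.0 237.2 461.6 237.2
[322.0, 144.3000030517578, 298.1000061035156, 146.5] ang 94.9 482.0 244.9 482.5 244.5 483.2 244.0
[339.3999938964844, 155.10000610351562, 323.1000061035156, 156.6999969482422] ang 95.3 473.9 228.1 474.9 228.6 476.2 229.3
[320.70001220703125, 204.60000610351562, 318.29998779296875, 189.3000030517578] ang 8.8 441.0 237.5 443.8 237.5 447.5 237.5
[320.5, 139.39999389648438, 318.3999938964844, 118.0999984741211] ang 5.8 494.7 237.4 494.5 237.4 494.2 237.4
[342.79998779296875, 199.39999389648438
[... 972 characters left out ...]
] ang 178.6 479.5 257.9 480.1 256.8 481.0 255.3
[344.5, 228.1999969482422, 343.1000061035156, 205.60000610351562] ang 4.4 424.3 217.4 428.0 218.5 432.9 220.0
[308.1000061035156, 244.10000610351562, 323.1000061035156, 243.39999389648438] ang 92.6 401.3 240.8 406.3 240.7 413.0 240.4
[298.1000061035156, 143.0, 318.3999938964844, 140.39999389648438] ang 97.0 484.9 246.3 485.2 245.8 485.7 245.2
hole [330.08974359 173.44871795] 78 [460.04454504 228.92885537   8.        ]
hole [293.04395604 176.18681319] 91 [457.91771268 258.81043985   8.        ]
hole [333.02380952 215.07142857] 84 [425.91235699 226.32670942   8.        ]
hole [296.66666667 217.5       ] 84 [423.92496866 256.45983763   8.        ]
```

Plate measures 62 × 48 mm as expected. The grip point is (442.7,242.9) and the leaf's yaw is 184.2°, so the tool yaw is 4.2°.

play_rows --motion '[[[1, -0.3, 3, 0, 0, -2], [1.75, -0.5, 7, 0, 0, -4.3], [1.75, -0.5, 11, 0, 0, -4.3], [1.75, -0.5, 11, 0, 0, -4.3], [1.75, -0.5, 11, 0, 0, -4.3]]]'

```text
time: 10.7
tool_pos: [442.2, 243.4, 79.6]
tcp_rot: [180.0, 0.1, 4.2]
ft_force: [0.7, 0.7, 0.8]
finger_gap: 85.4
grip_force: 0.0
```

play_rows --motion '[[[0, 0, 0, 0, 0, 0], [0, 0, 0, 0, 0, 0], [0, 0, 0, 0, 0, 0], [0, 0, 0, 0, 0, 0]]]'

```text
time: 11.1
tool_pos: [443.2, 244.6, 80.5]
tcp_rot: [-180.0, -0.1, 4.3]
ft_force: [0.1, 0.2, -0.9]
finger_gap: 85.2
grip_force: 0.0
```

```bash
python3 - <<'E'
from h import *
from bench import sensors
st=sensors.sense();print(st["tool_pos"],st["tcp_rot"],tool(st,[442.7,242.9,15]))
E
```

```text
[443.15156661 244.64638066  80.50416152] [-1.79962223e+02 -1.06135501e-01  4.31484912e+00] [-0.07030192  0.17506444  6.55018316]
```

play_rows --motion '[[[-0.05, 0.1, 2, 0, 0, 0], [-0.05, 0.1, 4, 0, 0, 0], [-0.05, 0.1, 5.5, 0, 0, 0], [-0.05, 0.1, 6.4, 0, 0, 0], [-0.05, 0.1, 6.4, 0, 0, 0]]]'

```text
time: 11.6
tool_pos: [441.1, 242.9, 14.2]
tcp_rot: [180.0, 0.1, 4.3]
ft_force: [0.1, -0.3, 0.6]
finger_gap: 85.3
grip_force: 0.0
```

play_rows --motion '[[[0, 0, 0, 0, 0, 0], [0, 0, 0, 0, 0, 0], [0, 0, 0, 0, 0, 0], [0, 0, 0, 0, 0, 0], [0, 0, 0, 0, 0, 0]]]' --jaw 0 --squeeze 60

```text
time: 12.1
tool_pos: [442.3, 243.3, 15.7]
tcp_rot: [-180.0, -0.0, 4.3]
ft_force: [0.4, -4.0, 6.0]
finger_gap: 12.4
grip_force: 4.7
```

play_rows --motion '[[[0, 0, 0, 0, 0, 0], [0, 0, 0, 0, 0, 0], [0, 0, 0, 0, 0, 0], [0, 0, 0, 0, 0, 0], [0, 0, 0, 0, 0, 0]]]'

```text
time: 12.6
tool_pos: [442.3, 243.4, 15.8]
tcp_rot: [-180.0, -0.0, 4.3]
ft_force: [-1.2, -1.3, 5.6]
finger_gap: 11.3
grip_force: 59.5
```

Leaf gripped. Lifting and carrying it above the fork.

play_rows --motion '[[[0, 0, -1, 0, 0, 0], [0, 0, -4, 0, 0, 0], [0, 0, -8, 0, 0, 0], [0, 0, -11, 0, 0, 0], [0, 0, -12, 0, 0, 0]]]'

```text
time: 13.1
tool_pos: [443.8, 244.1, 139.2]
tcp_rot: [-179.9, -0.3, 4.3]
ft_force: [0.8, 0.0, -2.9]
finger_gap: 11.4
grip_force: 58.9
```

play_rows --motion '[[[-0.4, 4, 0, 0, 0, 2], [-0.8, 9, 0, 0, 0, 4], [-1.2, 14, 0, 0, 0, 6], [-1.8, 19, 0, 0, 0, 7], [-2.2, 23, 0, 0, 0, 7]]]'

```text
time: 13.6
tool_pos: [435.8, 10.1, 133.8]
tcp_rot: [180.0, 0.1, -2.7]
ft_force: [1.4, -0.7, -2.2]
finger_gap: 11.2
grip_force: 59.5
```

play_rows --motion '[[[0, 1, 0, 0, 0, 0], [0, 1.9, 0, 0, 0, 0], [0, 1.9, 0, 0, 0, 0], [0, 1.9, 0, 0, 0, 0], [0, 1.9, 0, 0, 0, 0]]]'

```text
time: 14.1
tool_pos: [436.5, -5.5, 135.1]
tcp_rot: [-180.0, 0.0, -2.6]
ft_force: [-0.7, 0.4, -4.0]
finger_gap: 11.1
grip_force: 59.8
```

```bash
python3 - <<'E'
from h import *
K,R,t,p,st=snap("wrist","pics/w6.png")
print(st["tool_pos"],st["tcp_rot"],st["finger_gap"],st["grip_force"])
cv2.imwrite("pics/w6c.png",cv2.resize(p[0:300,200:440,::-1],None,fx=2,fy=2,interpolation=cv2.INTER_CUBIC))
E
```

```text
[436.48446013  -5.54113047 135.09592713] [-1.79977870e+02  2.39694563e-02 -2.59473471e+00] 11.106862414842281 59.828805327415466
```

View pics/w6c.png

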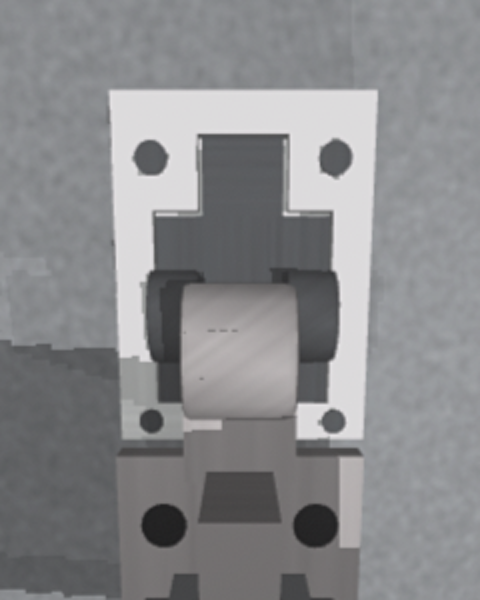

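The crop shows the knuckle at crop columns 182 to 298 and rows 283 to 417, above and slightly left of the lug gap. The plate's front edge is at crop row about 456. I'll measure the knuckle relative to the fork.

```bash
python3 - <<'E'
from h import *
d=np.load("w6.npz"); K,R,t=d["K"],d["R"],d["t"]; g=cv2.cvtColor(d["px"],cv2.COLOR_RGB2GRAY)
L=cv2.createLineSegmentDetector().detect(g)[0][:,0]
L=L[np.hypot(L[:,0]-L[:,2],L[:,1]-L[:,3])>10]
m=L[:,[0,2]].mean(1),L[:,[1,3]].mean(1)
a=np.radians(-2.65);ex=np.array([np.cos(a),np.sin(a)]);ey=np.array([-ex[1],ex[0]])
F=np.array([489.4,-9.1]); T=np.array([436.48,-5.54])
print("fork rel TCP in (ex,ey)",(F-T)@ex,(F-T)@ey)
for q in L[(m[0]>252)&(m[0]<388)&(m[1]<290)&(m[1]>40)]:
    o=[]
    for z in(18,28,127.3,145.3):
        w=cast(K,R,t,[q[:2],q[2:]],z)[:,:2]-T; e=w[1]-w[0]; w=w.mean(0); o+=[(w@ex).round(1),(w@ey).round(1)]
    print(q.round(1).tolist(),"ang",(np.degrees(np.arctan2(e[1],e[0]))%180).round(1),*o)
th=np.linspace(0,2*np.pi,361)
for h in(49,50,51):
    P=np.c_[T[0]+ex[0]*(h+13*np.cos(th)),T[1]+ex[1]*(h+13*np.cos(th)),132.3+13*np.sin(th)]; print(h,proj(K,R,t,P)[:,1].min())
E
```

```text
fork rel TCP in (ex,ey) 53.02800316085482 -1.109450662430051
[278.5, 188.39999389648438, 271.20001220703125, 165.39999389648438] ang 13.4 38.8 28.5 39.8 27.4 50.2 16.4 52.1 14.4
[368.8999938964844, 135.60000610351562, 368.1000061035156, 178.10000610351562] ang 178.2 51.4 -31.8 52.0 -30.6 57.6 -18.6 58.6 -16.5
[359.20001220703125, 85.5999984741211, 359.1000061035156, 74.4000015258789] ang 179.7 97.6 -24.6 96.4 -23.7 84.3 -14.5 82.2 -12.8
[361.8999938964844, 201.10000610351562, 348.1000061035156, 200.8000030517578] ang 86.0 23.2 -23.8 24.8 -22.9 41.2 -14.0 44.1 -12.4
[271.6000061035156, 164.39999389648438, 272.0, 136.89999389648438] ang 174.7 55.4 30.0 55.8 28.9 59.9 17.2 60.6 15.1
[298.1000061035156, 66.30000305175781, 343.1000061035156, 66.30000305175781] ang 87.3 105.3 -1.1 103.8 -1.0 88.8 -0.8 86.1 -0.8
[366.29998779296875, 105.5, 365.20001220703125, 133.1999969482422] ang 176.6 74.5 -29.3 74.2 -28.2 71.0 -17.2 70.4 -15.2
[277.3999938964844, 68.69999694824219, 284.5, 77.80000305175781] ang 36.5 101.4 23.1 100.0 22.2 86.6 13.2 84.1 11.6
[363.79998779296875, 181.89999389648438, 363.2
[... 4515 characters left out ...]

[379.5, 270.70001220703125, 381.3999938964844, 229.39999389648438] ang 177.1 -10.7 -41.9 -7.8 -40.3 21.5 -24.5 26.8 -21.6
[281.1000061035156, 175.6999969482422, 278.79998779296875, 144.39999389648438] ang 0.3 49.5 25.0 50.1 24.0 56.4 14.3 57.6 12.5
[344.3999938964844, 209.89999389648438, 313.1000061035156, 210.39999389648438] ang 88.3 17.0 -6.6 18.9 -6.3 37.6 -4.0 41.0 -3.6
[257.29998779296875, 229.39999389648438, 260.29998779296875, 296.8999938964844] ang 177.6 -20.5 41.3 -17.2 39.7 15.8 23.8 21.8 20.9
[295.6000061035156, 205.3000030517578, 306.8999938964844, 205.10000610351562] ang 88.4 20.3 11.6 22.1 11.2 39.5 6.6 42.7 5.7
49 145.25786252846487
50 142.37471141590677
51 139.47996011835411
```

Leaf level and square to the fork. The target TCP is (439.0,-6.6,50.8). Going first to above the lugs.

play_rows --motion '[[[0.25, 0.1, 1, 0, 0, 0], [0.25, 0.1, 2.5, 0, 0, 0], [0.25, 0.1, 4, 0, 0, 0], [0.25, 0.1, 4.5, 0, 0, 0], [0.25, 0.1, 4.5, 0, 0, 0]]]'

```text
time: 14.65
tool_pos: [438.0, -7.4, 89.0]
tcp_rot: [-180.0, 0.1, -2.7]
ft_force: [0.2, -0.5, -4.1]
finger_gap: 11.5
grip_force: 59.8
```

play_rows --motion '[[[0, 0, 0, 0, 0, 0], [0, 0, 0, 0, 0, 0], [0, 0, 0, 0, 0, 0], [0, 0, 0, 0, 0, 0], [0, 0, 0, 0, 0, 0]]]'

```text
time: 15.15
tool_pos: [439.2, -7.9, 90.6]
tcp_rot: [180.0, -0.0, -2.7]
ft_force: [-1.0, 0.3, -3.3]
finger_gap: 11.1
grip_force: 59.8
```

```bash
python3 - <<'E'
from h import *
from bench import sensors
st=sensors.sense();print(st["tool_pos"],st["tcp_rot"],tool(st,[439.04,-6.6,50.8]))
E
```

```text
[439.18599638  -7.88846885  90.63808358] [ 1.79996912e+02 -3.48835803e-02 -2.69244915e+00] [-0.02306155 -0.12823351  3.98378815]
```

play_rows --motion '[[[0, -0.1, 0, 0, 0, 0], [0, -0.1, 0.4, 0, 0, 0], [0, -0.1, 0.8, 0, 0, 0], [0, -0.1, 1, 0, 0, 0], [0, -0.1, 1, 0, 0, 0]]]'

```text
time: 15.65
tool_pos: [438.5, -6.8, 79.6]
tcp_rot: [-180.0, 0.1, -2.7]
ft_force: [-0.2, 0.1, -3.2]
finger_gap: 11.1
grip_force: 59.8
```

play_rows --motion '[[[0, 0, 0, 0, 0, 0], [0, 0, 0, 0, 0, 0], [0, 0, 0, 0, 0, 0], [0, 0, 0, 0, 0, 0], [0, 0, 0, 0, 0, 0]]]'

```text
time: 16.15
tool_pos: [439.1, -6.8, 80.4]
tcp_rot: [180.0, -0.0, -2.7]
ft_force: [-0.2, -0.2, -3.1]
finger_gap: 11.4
grip_force: 59.8
```

Position is right. Descending 29.6 mm gently.

play_rows --motion '[[[0, 0, 0.2, 0, 0, 0], [0, 0, 0.5, 0, 0, 0], [0, 0, 0.8, 0, 0, 0], [0, 0, 1.1, 0, 0, 0], [0, 0, 1.3, 0, 0, 0]]]'

```text
time: 16.65
tool_pos: [438.7, -6.8, 66.8]
tcp_rot: [-180.0, 0.0, -2.7]
ft_force: [-0.5, 0.3, -4.0]
finger_gap: 11.2
grip_force: 59.8
```

play_rows --motion '[[[0, 0, 0.3, 0, 0, 0], [0, 0, 0.6, 0, 0, 0], [0, 0, 0.9, 0, 0, 0], [0, 0, 1.2, 0, 0, 0], [0, 0, 1.4, 0, 0, 0]]]'

```text
time: 17.15
tool_pos: [438.9, -6.8, 53.0]
tcp_rot: [-180.0, 0.0, -2.7]
ft_force: [-0.6, 0.7, -3.2]
finger_gap: 11.1
grip_force: 59.8
```

play_rows --motion '[[[0, 0, 0.1, 0, 0, 0], [0, 0, 0.25, 0, 0, 0], [0, 0, 0.25, 0, 0, 0], [0, 0, 0.25, 0, 0, 0], [0, 0, 0.25, 0, 0, 0]]]'

```text
time: 17.65
tool_pos: [439.1, -6.8, 51.0]
tcp_rot: [-180.0, -0.0, -2.7]
ft_force: [0.8, 0.8, -3.0]
finger_gap: 11.4
grip_force: 59.8
```

```bash
python3 - <<'E'
from h import *
K,R,t,p,st=snap("wrist","pics/w7.png")
print(st["tool_pos"],st["tcp_rot"],st["finger_gap"],st["grip_force"],st["ft_force"],st["time"])
cv2.imwrite("pics/w7c.png",cv2.resize(p[40:290,190:450,::-1],None,fx=2.3,fy=2.3,interpolation=cv2.INTER_CUBIC))
E
```

```text
[439.12323756  -6.83555379  50.95254463] [-1.79998769e+02 -1.43919538e-02 -2.68912604e+00] 11.382907480811644 59.84566032886505 [ 0.77856549  0.81858067 -2.97541274] 17.65
```

View pics/w7c.png

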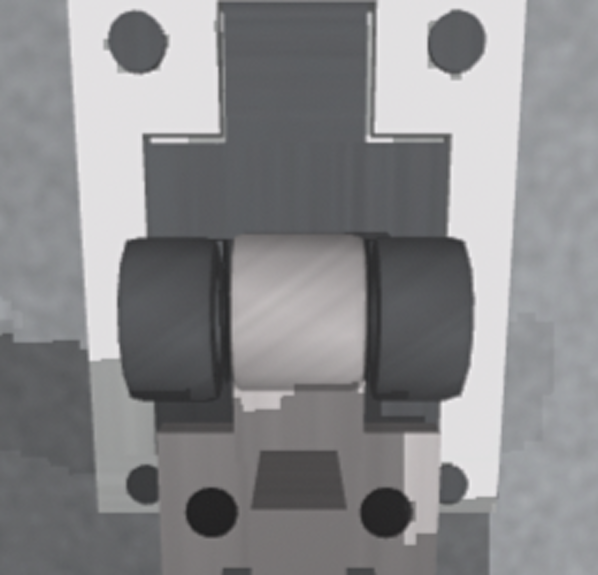

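The knuckle sits centred between the lugs, at crop columns 232 to 366 with gaps on both sides. Its round edge at row 236 matches the lug rounds at row 238, and there is no contact force. Handing in.

```bash
python3 -c "
from bench import job
print(job.hand_in())"
```

```text
the job is handed in; nothing more can be done
None
```

I handed the job in at about 17.7 s: the fork is home in the pocket and let go, and the leaf is still gripped level with its knuckle centred between the lugs, holes aligned to about 1 mm by the last wrist picture and no contact felt; the hand-in returned no verdict.

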